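# Raise the bench magnifier onto the rung of its ladder mast

### The arm

A 6-joint arm with a two-finger parallel gripper is mounted at the origin on the work surface. World frame = base frame: x ahead of the robot, y to its left, z up, the work surface at z = 0. Lengths are in m, angles in rad, forces in N, time in s.
With the tool pointing down it reaches from about 0.3 to 0.875 m from the base axis. Payload 6.4 kg.
Tool frame: the origin (TCP) lies at the centre of the arm's flange, where the gripper is bolted on; the fingertips stand 173 mm ahead of it and the grasp point (between the pads) lies 155 mm ahead of it; z points along the fingers, x is the direction in which the jaws open and shut, and the axes are right-handed (so a half turn about z gives the same grasp; the last joint's range is limited). The gripper opens to 85 mm and grips with 20 to 120 N. Pads are 22 mm wide; open, the fingers measure 114 mm over their backs; the gripper's body (76 mm by 85 mm) begins 54 mm behind the grasp point. The pads swing forward as they close: fully open they stand 13 mm farther back than shut.
Start: joints at [-1.475, 0.181, 1.607, -0, 1.354, -0.206], TCP at [0.171, -0.549, 0.405] pointing down, gripper open.
Joint ranges: [-2.99, 2.99], [-0.89, 2.07], [0.3, 2.58], [-1.14, 4.28], [0, 2.63], [-3.12, 3.12]. Speed limits (rad/s): [2.57, 2.57, 3.01, 3.14, 3.14, 3.14].

### API

Orientations are given as a unit quaternion [w, x, y, z].
In Python, from bench import ctrl gives the robot as it stands. The module is installed in compiled form; this text tells all that it offers.
- The arm moves only by the tool move_arm, never from a script. Its argument "moves" is a list of rows, each an object of numbers: "gripper": the opening in per cent of the stroke, from 0 (shut) to 100 (fully open); "x", "y", "z": the shift along the tool's x, y, z in cm; "roll": the turn about the tool's z in degrees. In form: [{"gripper": .., "x": .., "y": .., "z": .., "roll": ..}, ...]. A call has 1 to 5 rows; each row shifts and turns the commanded pose from where the row before left it, along the tool's axes as they then stand; what a row does not reach is not made up. A row lasts 1/8 s, in which the tool goes at most 62.5 mm and 10.7 degrees, less where a joint would pass 70% of its speed; a pose out of reach is approached as far as the arm can. A call is refused whole if a number of a shift passes 6.25 or a number of a turn 10.7, either way. A call with a gripper value outside its range is refused whole. The fingers move at their own pace and stop on an object; the grip force is fixed at half the most. Time passes only in rows, so rows that do not move let the fingers close. It gives the time, the measured TCP pose, the force and the opening at its end, in the units of the state.
- ctrl.get_obs(): the state, without advancing time (a new reading comes with each control period).
- ctrl.camera(name): name is "scene" or "top"; returns a dict with "img" (480x640x3 uint8, red, green, blue), "fx", "fy", "cx", "cy" (pixels), "world_from_camera" (4x4, takes a point from camera to world coordinates). Camera axes: x right, y up, looking along -z (the intrinsics and any distortion apply to the point x, -y, -z); pixel columns grow to the right and rows downward; lengths in m; the calibration is good to about 2 mm. A picture is of the moment at which its call begins. There is no depth.
- ctrl.hand_in(): hands the job in, once; it reports no verdict.
The state is a dict: "time_s": time; "q": joint angles; "dq": joint speeds; "joint_efforts": joint torques, N m; "eef_pos": TCP position; "eef_rot": TCP orientation; "wrist_force": force on the tool from outside, world axes, zero at the start; "torque": the same for the moment, N m; "opening": opening from 0.0 (shut) to 1.0 (fully open).
Only numpy, scipy, OpenCV 4.12 (cv2) and the standard library are available. Lean on these libraries where they do the work, as an engineer would, in place of code of your own. Each camera call takes 0.05 s, during which the arm holds its last target. There are 200 camera calls.

### The job

The magnifier carriage is parked at the foot of its ladder mast. Take it by its red handle, raise it until its gravity pawl has clicked past the rung hidden inside the mast, stopping softly if you reach the rubber stop just above, then lower it gently so that the pawl seats on the rung and carries the carriage, and let go. Feel your way: do not strain the pawl, the rung or the stop, do not let the carriage drop, and leave the other things on the bench and on the stand's base where they are.

Things in the scene. Friction and masses are not known exactly. Their poses are not given: they have to be found in the camera images.
- handle (a point): centre of the grip part of the carriage's red handle: a level bar, 16 mm wide (y), 20 mm high (z), sticking out 90 mm from the dark carriage block towards the robot, along this point's -x. This point is 16 mm from its free end, 74 mm from the block and 95 mm from the mast. z up. Parked it is 120 mm above the bench, 100 mm above the stand's base; it moves straight up and down with the carriage
- carriage (a joint): height of the carriage above its parked place, m; 0 parked, grows upwards, to 0.14 at most. The carriage (dark block, red handle, white magnifier ring at the far side) weighs 0.55 to 0.9 kg with its pawl; the guide rubs with about 1 N. It falls when let go (let down no faster than 0.18 m/s) unless its pawl stands on the rung
- mast: upright steel tube 40 x 50 mm, top 300 mm above the bench, that guides the carriage; origin on its axis at bench height, x away from the handle, z up. Inside, out of sight, a catch with one rung and a rubber stop above it is clamped at a height that differs every time. Rung and stop give about 1 mm per 4 to 5 N; over 20 N on mast, rung or stop is too much
- strip (a point): middle of the black strip on the mast's face, 175 mm above the bench; the pawl works behind it. By carriage lift: the pawl first touches the rung somewhere at 15 to 60 mm, drags with 2 to 3 N, fading to 1 N, and clicks free about 20 mm after the touch; the rubber stop comes 33 mm after the touch
- stand: white base plate 290 x 200 x 20 mm that carries the mast, fixed to the bench; origin under the mast's axis at bench height, x away from the handle. Lowered after the click, the pawl seats on the rung about 10 mm above the first touch, 23 mm below the stop. If it has not clicked over, the carriage comes back down all the way
- frame_tortoise: bystander: tortoiseshell spectacle frame, 46 x 140 x 12 mm, lying on the stand's base below the magnifier ring; leave it alone. Origin: centre of its underside, z up
- screw_jar: bystander: small glass jar with blue cap, diameter 32, height 34 mm, standing on the stand's base at the right of the mast; origin: centre of its underside, z up
- frame_blue: bystander: blue spectacle frame, 46 x 140 x 12 mm, lying on the bench; origin: centre of its underside
- spray: bystander: blue bottle with white cap, diameter 48, height 130 mm, on the bench; origin: centre of its underside
- driver: bystander: screwdriver with yellow handle, 150 mm long, lying on the bench; origin on its axis line, underside, x towards the tip
- hammer: bystander: small hammer, 200 mm long, lying on the bench; origin at its underside, x towards the head
- parts_dish: bystander: white ceramic dish, diameter 80, height 25 mm, on the bench; origin: centre of its underside

How it is judged:
On the way:
1. the carriage is lifted off its park (value of joint carriage above 0.012 m), for 0.1 s.
At the end, for the whole second after the job is handed in: the carriage stands raised 18 to 78 mm above its park, at rest (under 10 mm/s), its weight carried by the rung (mast loaded with more than 2 N), the handle let go (value of joint carriage between 0.018 and 0.078 m and contact force between mast and anything else above 2 N and velocity of joint carriage between -0.01 and 0.01 m/s); the robot touches nothing.
It fails at once if rung, pawl, stop or mast is loaded with more than 20 N (contact force between mast and anything else above 20 N).
It fails at once if the carriage drops (goes down faster than 0.18 m/s) (velocity of joint carriage below -0.18 m/s).
It fails at once if a bystander is pushed more than 20 mm from its place (distance of any of frame_tortoise, screw_jar, frame_blue, spray, driver, hammer, parts_dish from where it was at the start of the episode above 0.02 m).
It also fails if it takes over 61 s, if anything falls off the work surface, if the arm or the gripper's body presses on something with over 40 N, if the wrist force passes 120 N, or if a joint passes its speed limit or range.

## Working session

There is one attempt and no reset: what is moved stays moved. The work goes in short steps, Python scripts to look and compute and a tool call to move; the robot and the scene stay as the last step left them, time stands still between calls to the robot, and variables do not carry over. Pictures are saved under pics/ and viewed, about 8 in all and at most 12, crops included, and the job is handed in when it is done.

Besides the shell and the picture viewer there is one more tool, called as name(argument=value, ...), one argument or row to a line, values as JSON. move_arm: Moves the arm, as the interface text tells. Its arguments: {"type":"object","properties":{"moves":{"type":"array","items":{"type":"object","properties":{"gripper":{"type":"number"},"x":{"type":"number"},"y":{"type":"number"},"z":{"type":"number"},"roll":{"type":"number"}}}}},"required":["moves"]}

```bash
mkdir -p pics; cat > h.py <<'E'
import numpy as np, cv2
from bench import ctrl
def ray(c,u,v):
    T=np.array(c["world_from_camera"]); d=np.array([(u-c["cx"])/c["fx"],-(v-c["cy"])/c["fy"],-1])
    return T[:3,3],T[:3,:3]@d
def onz(c,u,v,z):
    o,d=ray(c,u,v); return o+d*(z-o[2])/d[2]
def cross(a,b):
    (o1,d1),(o2,d2)=a,b
    s=np.linalg.lstsq(np.c_[d1,-d2],o2-o1,rcond=None)[0]
    p,q=o1+s[0]*d1,o2+s[1]*d2
    return (p+q)/2,np.linalg.norm(p-q)
E
python3 - <<'E'
from h import *
o=ctrl.get_obs(); print({k:np.round(v,3) for k,v in o.items()})
for n in("scene","top"):
    c=ctrl.camera(n); cv2.imwrite(f"pics/{n}0.png",c["img"][:,:,::-1])
    print(n,c.keys(),c["fx"],np.round(c["world_from_camera"],3))
    h=cv2.cvtColor(c["img"],cv2.COLOR_RGB2HSV)
    m=(((h[...,0]<6)|(h[...,0]>174))&(h[...,1]>150)&(h[...,2]>70)).astype(np.uint8)
    k,l,s,ce=cv2.connectedComponentsWithStats(m)
    print([(s[i].tolist(),ce[i].round(1).tolist()) for i in range(1,k) if s[i,4]>40])
E
```

```text
{'time_s': np.float64(0.0), 'q': array([-1.475,  0.182,  1.608, -0.   ,  1.354, -0.206]), 'dq': array([-0.   ,  0.001,  0.001,  0.001, -0.   ,  0.   ]), 'joint_efforts': array([-1.0000e-03, -4.4488e+01, -3.5133e+01, -0.0000e+00,  9.0000e-03,
       -0.0000e+00]), 'eef_pos': array([ 0.171, -0.549,  0.404]), 'eef_rot': array([-0.001,  0.805, -0.593, -0.001]), 'wrist_force': array([0.4  , 0.127, 0.81 ]), 'torque': array([0.016, 0.013, 0.002]), 'opening': np.float64(1.002)}
scene dict_keys(['img', 'fx', 'fy', 'cx', 'cy', 'world_from_camera']) 624.7156316505499 [[ 0.628 -0.546  0.555  1.314]
 [ 0.778  0.44  -0.448 -0.634]
 [ 0.     0.713  0.701  1.127]
 [ 0.     0.     0.     1.   ]]
[([312, 208, 33, 22, 286], [327.2, 218.7]), ([294, 434, 32, 46, 348], [307.5, 458.1])]
top dict_keys(['img', 'fx', 'fy', 'cx', 'cy', 'world_from_camera']) 618.6466814797259 [[ 0.017  0.982 -0.19   0.24 ]
 [-1.     0.019  0.008  0.026]
 [ 0.012  0.19   0.982  1.763]
 [ 0.     0.     0.     1.   ]]
[([427, 110, 13, 42, 150], [432.6, 130.7]), ([298, 241, 12, 33, 192], [303.8, 256.2])]
```

View pics/scene0.png

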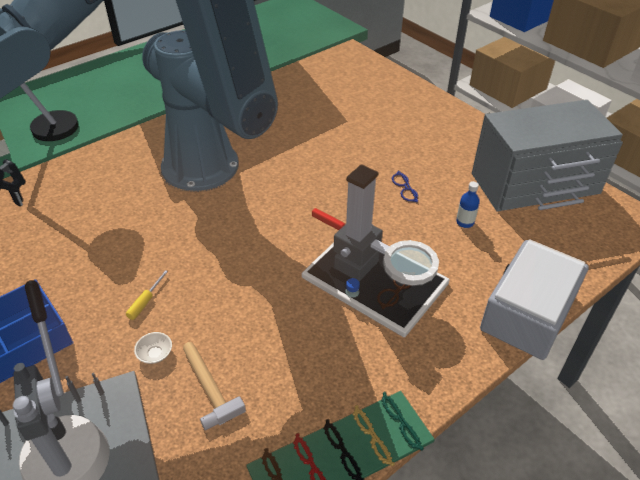

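View pics/top0.png

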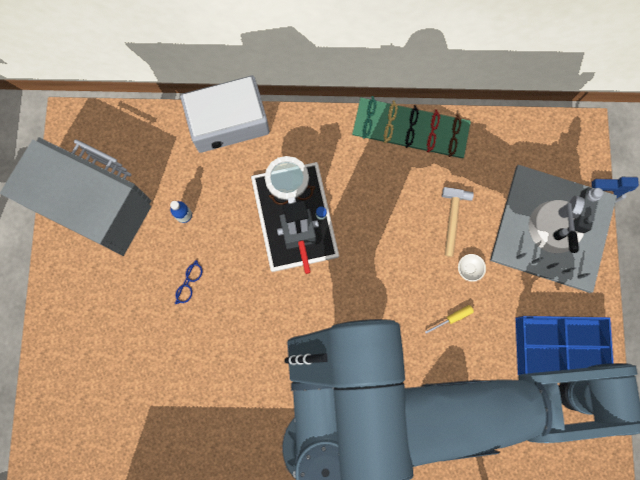

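The scene view shows the red handle at (327,218), pointing from the dark block towards the robot, with the mast at (360,205). The top view shows the handle from (308,272), its free end, to (300,241).

```bash
cat >> h.py <<'E'
def redmask(img,x0,x1,y0,y1):
    h=cv2.cvtColor(img,cv2.COLOR_RGB2HSV)
    m=(((h[...,0]<7)|(h[...,0]>173))&(h[...,1]>130)&(h[...,2]>60)).astype(np.uint8)
    z=np.zeros_like(m); z[y0:y1,x0:x1]=m[y0:y1,x0:x1]; return z
def ends(m):
    p=np.argwhere(m)[:,::-1].astype(float); c=p.mean(0); w=np.linalg.svd(p-c,full_matrices=False)[2][0]
    t=(p-c)@w; return c+w*t.min(),c+w*t.max(),c
def tool(R=None):
    from scipy.spatial.transform import Rotation as Ro
    o=ctrl.get_obs(); q=o["eef_rot"]; return np.array(o["eef_pos"]),Ro.from_quat([q[1],q[2],q[3],q[0]]).as_matrix()
E
python3 - <<'E'
from h import *
t=ctrl.camera("top"); s=ctrl.camera("scene")
et=ends(redmask(t["img"],285,325,232,285)); es=ends(redmask(s["img"],300,350,200,240))
print(np.round(et,1).tolist(),np.round(es,1).tolist())
A,B=[onz(t,*e,0.128) for e in et[:2]]
if A[0]>B[0]:A,B=B,A
d=(B-A)/np.linalg.norm(B-A); print("top ends",A.round(3),B.round(3),"len",np.linalg.norm(B-A).round(3),"dir",d.round(3))
A2,B2=[onz(s,*e,0.124) for e in es[:2]]; print("scene ends",A2.round(3),B2.round(3),(B2-A2)/np.linalg.norm(B2-A2))
H=A+d*0.016; H[2]=.12; p,R=tool(); print("H",H,"R",R.round(3))
g=H+[0,0,.155]; print("shift in tool cm",(R.T@(g-p)*100).round(2)); n=np.array([d[1],-d[0]]); print("roll err deg",np.degrees(np.arctan2(n[1],n[0])-np.arctan2(R[1,0],R[0,0])))
E
```

```text
[[300.4, 240.7], [307.4, 272.9], [303.8, 256.1]] [[311.6, 210.8], [342.7, 226.6], [327.2, 218.7]]
top ends [0.46  0.05  0.128] [0.547 0.071 0.128] len 0.089 dir [0.973 0.233 0.   ]
scene ends [0.462 0.046 0.124] [0.549 0.068 0.124] [0.96907095 0.24678227 0.        ]
H [0.47568239 0.05365359 0.12      ] R [[ 0.297 -0.955 -0.   ]
 [-0.955 -0.297  0.001]
 [-0.001 -0.    -1.   ]]
shift in tool cm [-48.46 -47.01  12.98]
roll err deg -3.846130007048292
```

move_arm(
  moves=[
    {"x": -4, "y": -4, "gripper": 100},
    {"x": -4, "y": -4},
    {"x": -4, "y": -4},
    {"x": -4, "y": -4},
    {"x": -4, "y": -4},
  ],
)

```text
validation failed for argument at $.mo...
```

move_arm(
  moves=[
    {"x": -4, "y": -4},
    {"x": -4, "y": -4},
    {"x": -4, "y": -4},
    {"x": -4, "y": -4},
    {"x": -4, "y": -4},
  ],
)

```text
validation failed for argument at $.mo...
```

move_arm(
  moves=[
    {"x": -4, "y": -3},
    {"x": -3, "y": -2},
    {"x": -1, "y": -1},
    {"roll": 3.6},
    {},
  ],
)

```text
validation failed for argument at $.mo...
```

```bash
python3 - <<'E'
from h import *
H=np.array([.476,.0525,.12]); p,R=tool(); print(p.round(4),R.round(3).tolist(),"shift cm",(R.T@(H+[0,0,.155]-p)*100).round(2),ctrl.get_obs()["time_s"])
for n,b in(("scene",(220,100,460,280)),("top",(220,160,380,340))):
    c=ctrl.camera(n)["img"]; x0,y0,x1,y1=b
    im=cv2.resize(c[y0:y1,x0:x1,::-1],None,fx=2,fy=2,interpolation=cv2.INTER_CUBIC); im=im if n=="scene" else im[:360]
    cv2.imwrite(f"pics/{n}1.png",im); globals()[n]=im
h=max(scene.shape[0],top.shape[0]); o=np.zeros((h,800,3),np.uint8); o[:scene.shape[0],:480]=scene; o[:top.shape[0],480:]=top[:,:320]; cv2.imwrite("pics/both1.png",o)
E
```

```text
[ 0.1709 -0.5489  0.4041] [[0.297, -0.955, -0.0], [-0.955, -0.297, 0.001], [-0.001, -0.0, -1.0]] shift cm [-48.34 -47.    12.98] 0.2
```

View pics/both1.png

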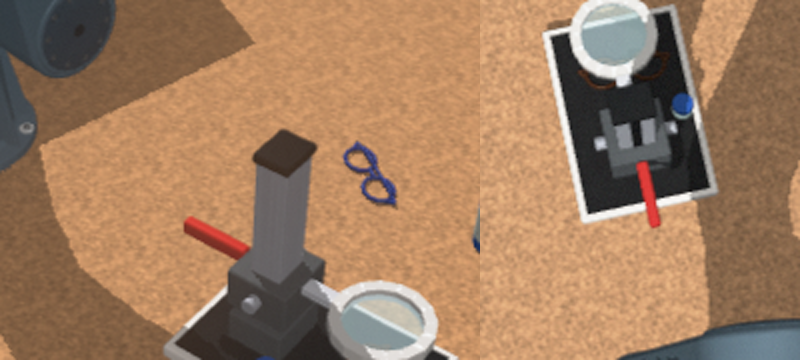

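The moves were refused, so the arm hasn't moved; the crops show only the handle, at (215,235) and (650,195) in the composite. Probably every row needs all five fields.

move_arm(
  moves=[
    {"gripper": 100, "x": -4, "y": -4, "z": 0, "roll": 0},
    {"gripper": 100, "x": -4, "y": -4, "z": 0, "roll": 0},
    {"gripper": 100, "x": -4, "y": -4, "z": 0, "roll": 0},
    {"gripper": 100, "x": -4, "y": -4, "z": 0, "roll": 0},
    {"gripper": 100, "x": -4, "y": -4, "z": 0, "roll": 0},
  ],
)

```text
time_s: 0.92
eef_pos: [0.3029, -0.297, 0.4048]
eef_rot: [0.0, 0.805, -0.593, 0.0]
wrist_force: [0.1, -1.1, 0.6]
opening: 0.997
```

move_arm(
  moves=[
    {"gripper": 100, "x": -4, "y": -4, "z": 0, "roll": 0},
    {"gripper": 100, "x": -4, "y": -4, "z": 0, "roll": 0},
    {"gripper": 100, "x": -4, "y": -4, "z": 0, "roll": 0},
    {"gripper": 100, "x": -4, "y": -4, "z": 0, "roll": 0},
    {"gripper": 100, "x": -4, "y": -4, "z": 0, "roll": 0},
  ],
)

```text
time_s: 1.55
eef_pos: [0.4345, -0.0464, 0.4051]
eef_rot: [-0.0, 0.805, -0.593, 0.001]
wrist_force: [0.7, -0.4, -0.1]
opening: 1.003
```

move_arm(
  moves=[
    {"gripper": 100, "x": -4, "y": -3, "z": 0, "roll": 0},
    {"gripper": 100, "x": -3, "y": -2, "z": 0, "roll": 0},
    {"gripper": 100, "x": -1, "y": -1, "z": 0, "roll": 0},
    {"gripper": 100, "x": 0, "y": 0, "z": 0, "roll": 3.6},
    {"gripper": 100, "x": 0, "y": 0, "z": 0, "roll": 0},
  ],
)

```text
time_s: 2.17
eef_pos: [0.4675, 0.0456, 0.4046]
eef_rot: [0.0, 0.786, -0.618, -0.0]
wrist_force: [-0.5, -0.6, 0.2]
opening: 0.999
```

```bash
python3 - <<'E'
from h import *
H=np.array([.476,.0525,.12]); p,R=tool(); print(p.round(4),R.round(3).tolist(),"shift cm",(R.T@(H+[0,0,.155]-p)*100).round(2),ctrl.get_obs()["wrist_force"])
s=ctrl.camera("scene")["img"][80:300,200:440,::-1]; t=ctrl.camera("top")["img"][150:370,220:380,::-1]
cv2.imwrite("pics/both2.png",cv2.resize(np.hstack([s,t]),None,fx=2,fy=2,interpolation=cv2.INTER_CUBIC))
E
```

```text
[0.4675 0.0456 0.4046] [[0.237, -0.972, -0.0], [-0.972, -0.237, -0.0], [0.0, 0.0, -1.0]] shift cm [-0.47 -0.99 12.96] [-0.50606752 -0.57563199  0.18036753]
```

View pics/both2.png

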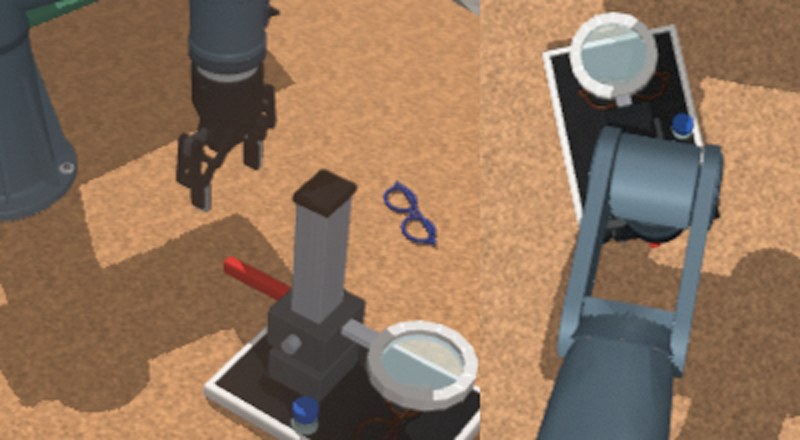

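move_arm(
  moves=[
    {"gripper": 100, "x": -0.5, "y": -1, "z": 2, "roll": 0.4},
    {"gripper": 100, "x": 0, "y": 0, "z": 4, "roll": 0},
    {"gripper": 100, "x": 0, "y": 0, "z": 4, "roll": 0},
    {"gripper": 60, "x": 0, "y": 0, "z": 2, "roll": 0},
    {"gripper": 60, "x": 0, "y": 0, "z": 1, "roll": 0},
  ],
)

```text
time_s: 2.9
eef_pos: [0.4756, 0.0527, 0.2735]
eef_rot: [0.001, 0.784, -0.621, -0.001]
wrist_force: [0.3, -0.2, -0.5]
opening: 0.612
```

move_arm(
  moves=[
    {"gripper": 40, "x": 0, "y": 0, "z": 0, "roll": 0},
    {"gripper": 40, "x": 0, "y": 0, "z": 0, "roll": 0},
  ],
)

```text
time_s: 3.15
eef_pos: [0.4765, 0.053, 0.2758]
eef_rot: [-0.0, 0.784, -0.621, 0.001]
wrist_force: [0.6, -0.8, -0.6]
opening: 0.397
```

```bash
python3 - <<'E'
from h import *
H=np.array([.476,.0525,.12]); p,R=tool(); print(p.round(4),"shift cm",(R.T@(H+[0,0,.155]-p)*100).round(2),ctrl.get_obs()["wrist_force"])
s=ctrl.camera("scene"); 
e=ends(redmask(s["img"],290,350,195,240)); print(np.round(e,1).tolist())
cv2.imwrite("pics/s3.png",cv2.resize(s["img"][150:270,260:420,::-1],None,fx=5,fy=5,interpolation=cv2.INTER_CUBIC))
E
```

```text
[0.4765 0.053  0.2758] shift cm [0.04 0.07 0.08] [ 0.5838118  -0.78252942 -0.55113827]
[[316.2, 212.5], [342.5, 226.8], [329.6, 219.8]]
```

View pics/s3.png

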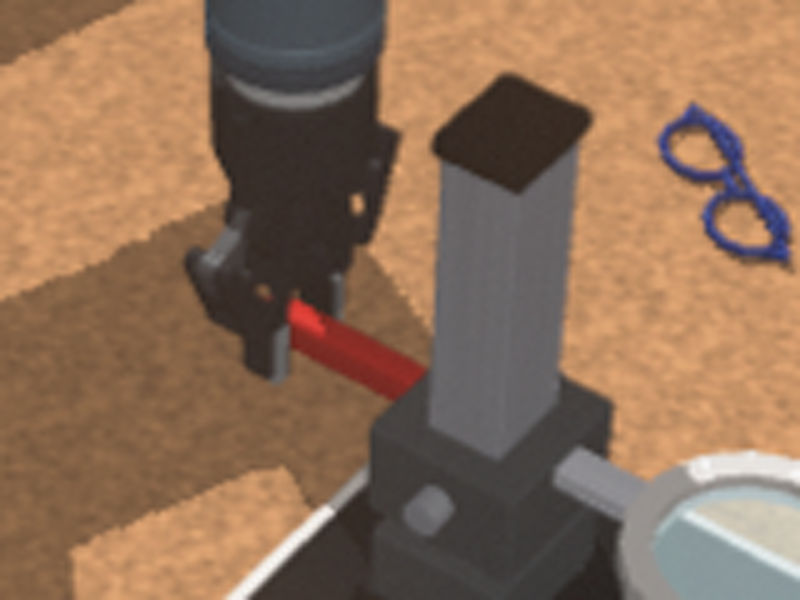

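The bar runs into the gap between the pads, near (290,320) in the crop, and the mast is well clear. I'll close in steps and watch the side force.

move_arm(
  moves=[
    {"gripper": 28, "x": 0, "y": 0, "z": 0, "roll": 0},
    {"gripper": 24, "x": 0, "y": 0, "z": 0, "roll": 0},
    {"gripper": 22, "x": 0, "y": 0, "z": 0, "roll": 0},
  ],
)

```text
time_s: 3.58
eef_pos: [0.476, 0.0533, 0.2749]
eef_rot: [-0.0, 0.784, -0.62, 0.0]
wrist_force: [0.4, 0.7, 0.0]
opening: 0.223
```

move_arm(
  moves=[
    {"gripper": 18, "x": 0, "y": 0, "z": 0, "roll": 0},
    {"gripper": 16, "x": 0, "y": 0, "z": 0, "roll": 0},
  ],
)

```text
time_s: 3.82
eef_pos: [0.4759, 0.0537, 0.275]
eef_rot: [-0.0, 0.784, -0.62, -0.0]
wrist_force: [-3.4, 4.6, 6.1]
opening: 0.176
```

move_arm(
  moves=[
    {"gripper": 0, "x": 0, "y": 0, "z": 0, "roll": 0},
    {"gripper": 0, "x": 0, "y": 0, "z": 0, "roll": 0},
    {"gripper": 0, "x": 0, "y": 0, "z": 0, "roll": 0},
  ],
)

```text
time_s: 4.2
eef_pos: [0.4759, 0.0537, 0.275]
eef_rot: [-0.0, 0.784, -0.62, -0.0]
wrist_force: [-2.4, 4.2, 5.1]
opening: 0.178
```

move_arm(
  moves=[
    {"gripper": 0, "x": -0.05, "y": 0, "z": -0.1, "roll": 0},
    {"gripper": 0, "x": 0, "y": 0, "z": -0.2, "roll": 0},
    {"gripper": 0, "x": 0, "y": 0, "z": -0.2, "roll": 0},
    {"gripper": 0, "x": 0, "y": 0, "z": -0.2, "roll": 0},
    {"gripper": 0, "x": 0, "y": 0, "z": -0.2, "roll": 0},
  ],
)

```text
time_s: 4.82
eef_pos: [0.4759, 0.0539, 0.2828]
eef_rot: [-0.0, 0.784, -0.621, -0.0]
wrist_force: [4.6, 4.2, -9.0]
opening: 0.181
```

Lifted, with about 9 N of weight and friction. The stop can't come before 48 mm of lift, so I can take 3 mm probing steps up to about 38 mm.

move_arm(
  moves=[
    {"gripper": 0, "x": 0, "y": 0, "z": -0.1, "roll": 0},
    {"gripper": 0, "x": 0, "y": 0, "z": -0.1, "roll": 0},
    {"gripper": 0, "x": 0, "y": 0, "z": -0.1, "roll": 0},
  ],
)

```text
time_s: 5.2
eef_pos: [0.4759, 0.0538, 0.2858]
eef_rot: [-0.0, 0.784, -0.621, -0.0]
wrist_force: [5.0, 3.1, -8.3]
opening: 0.174
```

move_arm(
  moves=[
    {"gripper": 0, "x": 0, "y": 0, "z": -0.1, "roll": 0},
    {"gripper": 0, "x": 0, "y": 0, "z": -0.1, "roll": 0},
    {"gripper": 0, "x": 0, "y": 0, "z": -0.1, "roll": 0},
  ],
)

```text
time_s: 5.58
eef_pos: [0.4758, 0.0538, 0.2888]
eef_rot: [-0.0, 0.784, -0.621, -0.0]
wrist_force: [5.3, 3.6, -8.8]
opening: 0.175
```

move_arm(
  moves=[
    {"gripper": 0, "x": 0, "y": 0, "z": -0.1, "roll": 0},
    {"gripper": 0, "x": 0, "y": 0, "z": -0.1, "roll": 0},
    {"gripper": 0, "x": 0, "y": 0, "z": -0.1, "roll": 0},
  ],
)

```text
time_s: 5.95
eef_pos: [0.4759, 0.0539, 0.2918]
eef_rot: [-0.0, 0.784, -0.621, -0.0]
wrist_force: [4.7, 3.6, -9.7]
opening: 0.176
```

move_arm(
  moves=[
    {"gripper": 0, "x": 0, "y": 0, "z": -0.1, "roll": 0},
    {"gripper": 0, "x": 0, "y": 0, "z": -0.1, "roll": 0},
    {"gripper": 0, "x": 0, "y": 0, "z": -0.1, "roll": 0},
  ],
)

```text
time_s: 6.32
eef_pos: [0.4759, 0.0539, 0.2948]
eef_rot: [-0.0, 0.784, -0.621, -0.0]
wrist_force: [4.8, 3.5, -8.4]
opening: 0.174
```

move_arm(
  moves=[
    {"gripper": 0, "x": 0, "y": 0, "z": -0.1, "roll": 0},
    {"gripper": 0, "x": 0, "y": 0, "z": -0.1, "roll": 0},
    {"gripper": 0, "x": 0, "y": 0, "z": -0.1, "roll": 0},
  ],
)

```text
time_s: 6.7
eef_pos: [0.4759, 0.0538, 0.2978]
eef_rot: [-0.0, 0.784, -0.621, -0.0]
wrist_force: [4.9, 2.7, -9.5]
opening: 0.179
```

move_arm(
  moves=[
    {"gripper": 0, "x": 0, "y": 0, "z": -0.1, "roll": 0},
    {"gripper": 0, "x": 0, "y": 0, "z": -0.1, "roll": 0},
    {"gripper": 0, "x": 0, "y": 0, "z": -0.1, "roll": 0},
  ],
)

```text
time_s: 7.08
eef_pos: [0.4758, 0.0539, 0.3007]
eef_rot: [-0.0, 0.784, -0.621, -0.0]
wrist_force: [5.2, 2.6, -8.8]
opening: 0.18
```

move_arm(
  moves=[
    {"gripper": 0, "x": 0, "y": 0, "z": -0.1, "roll": 0},
    {"gripper": 0, "x": 0, "y": 0, "z": -0.1, "roll": 0},
    {"gripper": 0, "x": 0, "y": 0, "z": -0.1, "roll": 0},
  ],
)

```text
time_s: 7.45
eef_pos: [0.4759, 0.0538, 0.3038]
eef_rot: [-0.0, 0.784, -0.621, -0.0]
wrist_force: [4.4, 3.1, -9.0]
opening: 0.171
```

move_arm(
  moves=[
    {"gripper": 0, "x": 0, "y": 0, "z": -0.1, "roll": 0},
    {"gripper": 0, "x": 0, "y": 0, "z": -0.1, "roll": 0},
    {"gripper": 0, "x": 0, "y": 0, "z": -0.1, "roll": 0},
  ],
)

```text
time_s: 7.82
eef_pos: [0.4759, 0.0538, 0.3067]
eef_rot: [-0.0, 0.784, -0.621, -0.0]
wrist_force: [5.4, 3.6, -9.1]
opening: 0.177
```

move_arm(
  moves=[
    {"gripper": 0, "x": 0, "y": 0, "z": -0.1, "roll": 0},
    {"gripper": 0, "x": 0, "y": 0, "z": -0.1, "roll": 0},
    {"gripper": 0, "x": 0, "y": 0, "z": -0.1, "roll": 0},
  ],
)

```text
time_s: 8.2
eef_pos: [0.4759, 0.0538, 0.3097]
eef_rot: [-0.0, 0.784, -0.621, -0.0]
wrist_force: [4.9, 3.3, -9.1]
opening: 0.179
```

move_arm(
  moves=[
    {"gripper": 0, "x": 0, "y": 0, "z": -0.1, "roll": 0},
    {"gripper": 0, "x": 0, "y": 0, "z": -0.1, "roll": 0},
    {"gripper": 0, "x": 0, "y": 0, "z": -0.1, "roll": 0},
  ],
)

```text
time_s: 8.57
eef_pos: [0.4759, 0.0538, 0.3127]
eef_rot: [-0.0, 0.784, -0.621, -0.0]
wrist_force: [5.0, 4.0, -8.6]
opening: 0.176
```

No drag so far at 38 mm of lift, so the stop is above 70 mm. Continuing to about 59 mm.

move_arm(
  moves=[
    {"gripper": 0, "x": 0, "y": 0, "z": -0.1, "roll": 0},
    {"gripper": 0, "x": 0, "y": 0, "z": -0.1, "roll": 0},
    {"gripper": 0, "x": 0, "y": 0, "z": -0.1, "roll": 0},
  ],
)

```text
time_s: 8.95
eef_pos: [0.4759, 0.0538, 0.3157]
eef_rot: [-0.0, 0.784, -0.621, -0.0]
wrist_force: [5.4, 3.7, -9.0]
opening: 0.178
```

move_arm(
  moves=[
    {"gripper": 0, "x": 0, "y": 0, "z": -0.1, "roll": 0},
    {"gripper": 0, "x": 0, "y": 0, "z": -0.1, "roll": 0},
    {"gripper": 0, "x": 0, "y": 0, "z": -0.1, "roll": 0},
  ],
)

```text
time_s: 9.32
eef_pos: [0.4759, 0.0539, 0.3187]
eef_rot: [-0.0, 0.784, -0.621, -0.0]
wrist_force: [4.6, 3.2, -9.4]
opening: 0.176
```

move_arm(
  moves=[
    {"gripper": 0, "x": 0, "y": 0, "z": -0.1, "roll": 0},
    {"gripper": 0, "x": 0, "y": 0, "z": -0.1, "roll": 0},
    {"gripper": 0, "x": 0, "y": 0, "z": -0.1, "roll": 0},
  ],
)

```text
time_s: 9.7
eef_pos: [0.4759, 0.0538, 0.3217]
eef_rot: [-0.0, 0.784, -0.621, -0.0]
wrist_force: [4.4, 3.2, -8.6]
opening: 0.178
```

move_arm(
  moves=[
    {"gripper": 0, "x": 0, "y": 0, "z": -0.1, "roll": 0},
    {"gripper": 0, "x": 0, "y": 0, "z": -0.1, "roll": 0},
    {"gripper": 0, "x": 0, "y": 0, "z": -0.1, "roll": 0},
  ],
)

```text
time_s: 10.07
eef_pos: [0.4759, 0.0538, 0.3247]
eef_rot: [-0.0, 0.784, -0.621, -0.0]
wrist_force: [4.2, 3.2, -9.4]
opening: 0.176
```

move_arm(
  moves=[
    {"gripper": 0, "x": 0, "y": 0, "z": -0.1, "roll": 0},
    {"gripper": 0, "x": 0, "y": 0, "z": -0.1, "roll": 0},
    {"gripper": 0, "x": 0, "y": 0, "z": -0.1, "roll": 0},
  ],
)

```text
time_s: 10.45
eef_pos: [0.4759, 0.0538, 0.3277]
eef_rot: [-0.0, 0.784, -0.621, -0.0]
wrist_force: [5.0, 2.6, -9.0]
opening: 0.173
```

move_arm(
  moves=[
    {"gripper": 0, "x": 0, "y": 0, "z": -0.1, "roll": 0},
    {"gripper": 0, "x": 0, "y": 0, "z": -0.1, "roll": 0},
    {"gripper": 0, "x": 0, "y": 0, "z": -0.1, "roll": 0},
  ],
)

```text
time_s: 10.82
eef_pos: [0.4759, 0.0538, 0.3307]
eef_rot: [-0.0, 0.784, -0.621, -0.0]
wrist_force: [5.7, 3.3, -9.0]
opening: 0.181
```

move_arm(
  moves=[
    {"gripper": 0, "x": 0, "y": 0, "z": -0.1, "roll": 0},
    {"gripper": 0, "x": 0, "y": 0, "z": -0.1, "roll": 0},
    {"gripper": 0, "x": 0, "y": 0, "z": -0.1, "roll": 0},
  ],
)

```text
time_s: 11.2
eef_pos: [0.4759, 0.0539, 0.3336]
eef_rot: [-0.0, 0.784, -0.621, -0.0]
wrist_force: [4.5, 3.2, -10.8]
opening: 0.18
```

```bash
python3 - <<'E'
from h import *
s=ctrl.camera("scene"); print(ctrl.get_obs()["wrist_force"])
cv2.imwrite("pics/s4.png",cv2.resize(s["img"][110:270,250:460,::-1],None,fx=3.5,fy=3.5,interpolation=cv2.INTER_CUBIC))
E
```

```text
[ 4.37334298  3.03909815 -8.99497616]
```

View pics/s4.png

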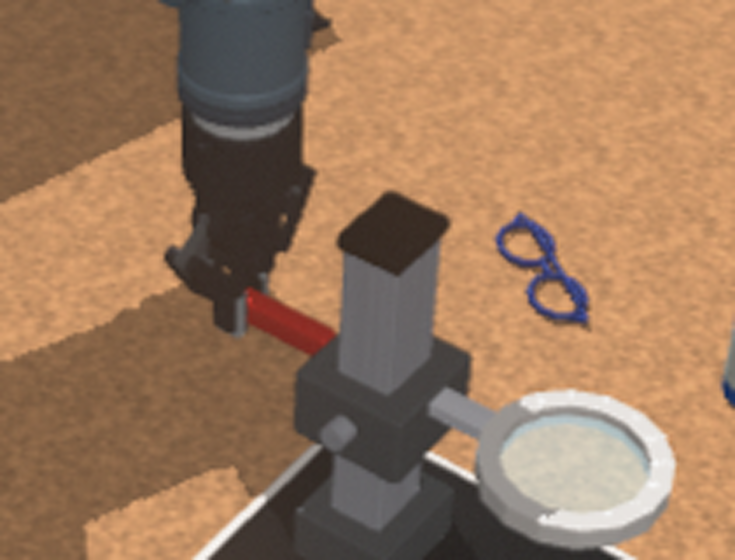

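The carriage has risen with the handle, block around (380,400). The last step read 10.8 N, which suggests first touch near 57 mm, so I expect the click near 77 mm and the stop near 90 mm. Continuing to 74 mm.

move_arm(
  moves=[
    {"gripper": 0, "x": 0, "y": 0, "z": -0.1, "roll": 0},
    {"gripper": 0, "x": 0, "y": 0, "z": -0.1, "roll": 0},
    {"gripper": 0, "x": 0, "y": 0, "z": -0.1, "roll": 0},
  ],
)

```text
time_s: 11.62
eef_pos: [0.4759, 0.0538, 0.3363]
eef_rot: [-0.0, 0.784, -0.621, -0.0]
wrist_force: [6.5, 2.9, -11.9]
opening: 0.174
```

move_arm(
  moves=[
    {"gripper": 0, "x": 0, "y": 0, "z": -0.1, "roll": 0},
    {"gripper": 0, "x": 0, "y": 0, "z": -0.1, "roll": 0},
    {"gripper": 0, "x": 0, "y": 0, "z": -0.1, "roll": 0},
  ],
)

```text
time_s: 12.0
eef_pos: [0.4759, 0.0538, 0.3392]
eef_rot: [-0.0, 0.784, -0.621, -0.0]
wrist_force: [7.5, 3.2, -12.7]
opening: 0.176
```

move_arm(
  moves=[
    {"gripper": 0, "x": 0, "y": 0, "z": -0.1, "roll": 0},
    {"gripper": 0, "x": 0, "y": 0, "z": -0.1, "roll": 0},
    {"gripper": 0, "x": 0, "y": 0, "z": -0.1, "roll": 0},
  ],
)

```text
time_s: 12.38
eef_pos: [0.4759, 0.0538, 0.3423]
eef_rot: [-0.0, 0.784, -0.621, -0.0]
wrist_force: [6.5, 3.5, -11.8]
opening: 0.178
```

move_arm(
  moves=[
    {"gripper": 0, "x": 0, "y": 0, "z": -0.1, "roll": 0},
    {"gripper": 0, "x": 0, "y": 0, "z": -0.1, "roll": 0},
    {"gripper": 0, "x": 0, "y": 0, "z": -0.1, "roll": 0},
  ],
)

```text
time_s: 12.75
eef_pos: [0.4759, 0.0538, 0.3454]
eef_rot: [-0.0, 0.784, -0.621, -0.0]
wrist_force: [6.7, 2.9, -11.2]
opening: 0.181
```

move_arm(
  moves=[
    {"gripper": 0, "x": 0, "y": 0, "z": -0.1, "roll": 0},
    {"gripper": 0, "x": 0, "y": 0, "z": -0.1, "roll": 0},
    {"gripper": 0, "x": 0, "y": 0, "z": -0.1, "roll": 0},
  ],
)

```text
time_s: 13.12
eef_pos: [0.4759, 0.0538, 0.3484]
eef_rot: [-0.0, 0.784, -0.621, -0.0]
wrist_force: [6.0, 4.3, -11.1]
opening: 0.184
```

Drag confirmed and fading as described. Touch was at TCP z≈0.332, so click is expected near 0.353 and the stop near 0.365.

move_arm(
  moves=[
    {"gripper": 0, "x": 0, "y": 0, "z": -0.1, "roll": 0},
    {"gripper": 0, "x": 0, "y": 0, "z": -0.1, "roll": 0},
  ],
)

```text
time_s: 13.38
eef_pos: [0.4759, 0.0538, 0.3504]
eef_rot: [-0.0, 0.784, -0.621, -0.0]
wrist_force: [5.5, 2.0, -10.4]
opening: 0.173
```

move_arm(
  moves=[
    {"gripper": 0, "x": 0, "y": 0, "z": -0.1, "roll": 0},
    {"gripper": 0, "x": 0, "y": 0, "z": -0.1, "roll": 0},
  ],
)

```text
time_s: 13.62
eef_pos: [0.4759, 0.0538, 0.3525]
eef_rot: [-0.0, 0.784, -0.621, -0.0]
wrist_force: [5.2, 3.6, -10.3]
opening: 0.177
```

move_arm(
  moves=[
    {"gripper": 0, "x": 0, "y": 0, "z": -0.1, "roll": 0},
    {"gripper": 0, "x": 0, "y": 0, "z": -0.1, "roll": 0},
  ],
)

```text
time_s: 13.88
eef_pos: [0.4759, 0.0538, 0.3545]
eef_rot: [-0.0, 0.784, -0.621, -0.0]
wrist_force: [4.8, 2.6, -9.8]
opening: 0.176
```

move_arm(
  moves=[
    {"gripper": 0, "x": 0, "y": 0, "z": -0.1, "roll": 0},
    {"gripper": 0, "x": 0, "y": 0, "z": -0.1, "roll": 0},
  ],
)

```text
time_s: 14.12
eef_pos: [0.4759, 0.0538, 0.3565]
eef_rot: [-0.0, 0.784, -0.621, -0.0]
wrist_force: [4.9, 3.9, -9.6]
opening: 0.176
```

move_arm(
  moves=[
    {"gripper": 0, "x": 0, "y": 0, "z": -0.1, "roll": 0},
    {"gripper": 0, "x": 0, "y": 0, "z": -0.1, "roll": 0},
  ],
)

```text
time_s: 14.38
eef_pos: [0.4759, 0.0538, 0.3586]
eef_rot: [-0.0, 0.784, -0.621, -0.0]
wrist_force: [4.7, 2.7, -7.1]
opening: 0.178
```

move_arm(
  moves=[
    {"gripper": 0, "x": 0, "y": 0, "z": -0.1, "roll": 0},
    {"gripper": 0, "x": 0, "y": 0, "z": -0.1, "roll": 0},
  ],
)

```text
time_s: 14.62
eef_pos: [0.4759, 0.0538, 0.3606]
eef_rot: [-0.0, 0.784, -0.621, -0.0]
wrist_force: [5.5, 3.6, -8.5]
opening: 0.179
```

move_arm(
  moves=[
    {"gripper": 0, "x": 0, "y": 0, "z": -0.1, "roll": 0},
    {"gripper": 0, "x": 0, "y": 0, "z": 0, "roll": 0},
  ],
)

```text
time_s: 14.88
eef_pos: [0.4759, 0.0538, 0.3617]
eef_rot: [-0.0, 0.784, -0.621, -0.0]
wrist_force: [4.3, 4.4, -8.0]
opening: 0.172
```

The drop from 9.6 to about 8 N shows the click at z≈0.358. Now I'll lower gently, expecting the seat near 0.346.

move_arm(
  moves=[
    {"gripper": 0, "x": 0, "y": 0, "z": 0.1, "roll": 0},
    {"gripper": 0, "x": 0, "y": 0, "z": 0.1, "roll": 0},
    {"gripper": 0, "x": 0, "y": 0, "z": 0.1, "roll": 0},
    {"gripper": 0, "x": 0, "y": 0, "z": 0.1, "roll": 0},
    {"gripper": 0, "x": 0, "y": 0, "z": 0.1, "roll": 0},
  ],
)

```text
time_s: 15.5
eef_pos: [0.4759, 0.0538, 0.3568]
eef_rot: [-0.0, 0.784, -0.621, -0.0]
wrist_force: [4.9, 4.1, -6.6]
opening: 0.175
```

move_arm(
  moves=[
    {"gripper": 0, "x": 0, "y": 0, "z": 0.1, "roll": 0},
    {"gripper": 0, "x": 0, "y": 0, "z": 0.1, "roll": 0},
    {"gripper": 0, "x": 0, "y": 0, "z": 0.1, "roll": 0},
  ],
)

```text
time_s: 15.88
eef_pos: [0.4759, 0.0538, 0.3538]
eef_rot: [-0.0, 0.784, -0.621, -0.0]
wrist_force: [4.4, 3.5, -6.9]
opening: 0.176
```

move_arm(
  moves=[
    {"gripper": 0, "x": 0, "y": 0, "z": 0.1, "roll": 0},
    {"gripper": 0, "x": 0, "y": 0, "z": 0.1, "roll": 0},
  ],
)

```text
time_s: 16.12
eef_pos: [0.4759, 0.0538, 0.3518]
eef_rot: [-0.0, 0.784, -0.621, -0.0]
wrist_force: [3.5, 3.6, -7.3]
opening: 0.175
```

move_arm(
  moves=[
    {"gripper": 0, "x": 0, "y": 0, "z": 0.05, "roll": 0},
    {"gripper": 0, "x": 0, "y": 0, "z": 0.05, "roll": 0},
  ],
)

```text
time_s: 16.38
eef_pos: [0.4759, 0.0538, 0.3508]
eef_rot: [-0.0, 0.784, -0.621, -0.0]
wrist_force: [3.7, 2.1, -6.3]
opening: 0.173
```

move_arm(
  moves=[
    {"gripper": 0, "x": 0, "y": 0, "z": 0.05, "roll": 0},
    {"gripper": 0, "x": 0, "y": 0, "z": 0.05, "roll": 0},
  ],
)

```text
time_s: 16.62
eef_pos: [0.4759, 0.0538, 0.3498]
eef_rot: [-0.0, 0.784, -0.621, -0.0]
wrist_force: [3.7, 2.4, -7.0]
opening: 0.174
```

move_arm(
  moves=[
    {"gripper": 0, "x": 0, "y": 0, "z": 0.05, "roll": 0},
    {"gripper": 0, "x": 0, "y": 0, "z": 0.05, "roll": 0},
  ],
)

```text
time_s: 16.88
eef_pos: [0.4759, 0.0538, 0.3488]
eef_rot: [-0.0, 0.784, -0.621, -0.0]
wrist_force: [4.0, 2.6, -6.3]
opening: 0.174
```

move_arm(
  moves=[
    {"gripper": 0, "x": 0, "y": 0, "z": 0.05, "roll": 0},
    {"gripper": 0, "x": 0, "y": 0, "z": 0.05, "roll": 0},
  ],
)

```text
time_s: 17.12
eef_pos: [0.4759, 0.0538, 0.3478]
eef_rot: [-0.0, 0.784, -0.621, -0.0]
wrist_force: [3.8, 2.8, -7.9]
opening: 0.174
```

move_arm(
  moves=[
    {"gripper": 0, "x": 0, "y": 0, "z": 0.05, "roll": 0},
    {"gripper": 0, "x": 0, "y": 0, "z": 0.05, "roll": 0},
  ],
)

```text
time_s: 17.38
eef_pos: [0.4759, 0.0538, 0.3468]
eef_rot: [-0.0, 0.784, -0.621, -0.0]
wrist_force: [4.2, 2.6, -7.9]
opening: 0.172
```

move_arm(
  moves=[
    {"gripper": 0, "x": 0, "y": 0, "z": 0.05, "roll": 0},
    {"gripper": 0, "x": 0, "y": 0, "z": 0.05, "roll": 0},
  ],
)

```text
time_s: 17.62
eef_pos: [0.4759, 0.0538, 0.3458]
eef_rot: [-0.0, 0.784, -0.621, -0.0]
wrist_force: [4.0, 3.5, -8.6]
opening: 0.174
```

move_arm(
  moves=[
    {"gripper": 0, "x": 0, "y": 0, "z": 0.05, "roll": 0},
    {"gripper": 0, "x": 0, "y": 0, "z": 0.05, "roll": 0},
  ],
)

```text
time_s: 17.88
eef_pos: [0.4759, 0.0538, 0.345]
eef_rot: [-0.0, 0.784, -0.621, -0.0]
wrist_force: [4.4, 4.3, -5.3]
opening: 0.174
```

move_arm(
  moves=[
    {"gripper": 0, "x": 0, "y": 0, "z": 0.05, "roll": 0},
    {"gripper": 0, "x": 0, "y": 0, "z": 0, "roll": 0},
  ],
)

```text
time_s: 18.12
eef_pos: [0.4759, 0.0539, 0.3449]
eef_rot: [-0.0, 0.784, -0.621, -0.0]
wrist_force: [3.6, 3.5, -6.2]
opening: 0.177
```

move_arm(
  moves=[
    {"gripper": 0, "x": 0, "y": 0, "z": 0.05, "roll": 0},
    {"gripper": 0, "x": 0, "y": 0, "z": 0, "roll": 0},
  ],
)

```text
time_s: 18.38
eef_pos: [0.4759, 0.0539, 0.3446]
eef_rot: [-0.0, 0.784, -0.621, -0.0]
wrist_force: [3.7, 4.0, -5.3]
opening: 0.174
```

move_arm(
  moves=[
    {"gripper": 0, "x": 0, "y": 0, "z": 0.05, "roll": 0},
    {"gripper": 0, "x": 0, "y": 0, "z": 0, "roll": 0},
  ],
)

```text
time_s: 18.62
eef_pos: [0.4759, 0.0539, 0.3443]
eef_rot: [-0.0, 0.784, -0.621, -0.0]
wrist_force: [2.8, 5.1, -3.4]
opening: 0.176
```

move_arm(
  moves=[
    {"gripper": 0, "x": 0, "y": 0, "z": 0.05, "roll": 0},
    {"gripper": 0, "x": 0, "y": 0, "z": 0, "roll": 0},
  ],
)

```text
time_s: 18.88
eef_pos: [0.4759, 0.0538, 0.3439]
eef_rot: [-0.0, 0.784, -0.621, -0.0]
wrist_force: [0.7, 5.8, -2.2]
opening: 0.175
```

move_arm(
  moves=[
    {"gripper": 0, "x": 0, "y": 0, "z": 0.05, "roll": 0},
    {"gripper": 0, "x": 0, "y": 0, "z": 0, "roll": 0},
  ],
)

```text
time_s: 19.12
eef_pos: [0.4759, 0.0539, 0.3436]
eef_rot: [-0.0, 0.784, -0.62, -0.0]
wrist_force: [0.4, 5.0, -0.1]
opening: 0.177
```

move_arm(
  moves=[
    {"gripper": 0, "x": 0, "y": 0, "z": 0.03, "roll": 0},
    {"gripper": 0, "x": 0, "y": 0, "z": 0, "roll": 0},
  ],
)

```text
time_s: 19.38
eef_pos: [0.4759, 0.0539, 0.3434]
eef_rot: [-0.0, 0.784, -0.62, -0.0]
wrist_force: [0.8, 4.2, 1.3]
opening: 0.174
```

The weight has fully transferred to the rung, with wrist fz ≈ +1 N. Releasing.

move_arm(
  moves=[
    {"gripper": 22, "x": 0, "y": 0, "z": 0, "roll": 0},
    {"gripper": 26, "x": 0, "y": 0, "z": 0, "roll": 0},
    {"gripper": 35, "x": 0, "y": 0, "z": 0, "roll": 0},
    {"gripper": 60, "x": 0, "y": 0, "z": 0, "roll": 0},
    {"gripper": 60, "x": 0, "y": 0, "z": 0, "roll": 0},
  ],
)

```text
time_s: 20.0
eef_pos: [0.4759, 0.0536, 0.3429]
eef_rot: [0.0, 0.784, -0.621, 0.0]
wrist_force: [-0.2, -0.4, 0.1]
opening: 0.604
```

move_arm(
  moves=[
    {"gripper": 60, "x": 0, "y": 0, "z": -1, "roll": 0},
    {"gripper": 60, "x": 0, "y": 0, "z": -2, "roll": 0},
    {"gripper": 60, "x": 0, "y": 0, "z": -3, "roll": 0},
    {"gripper": 60, "x": 0, "y": 0, "z": -2, "roll": 0},
    {"gripper": 60, "x": 0, "y": 0, "z": 0, "roll": 0},
  ],
)

```text
time_s: 20.62
eef_pos: [0.4764, 0.0537, 0.4252]
eef_rot: [-0.001, 0.784, -0.62, 0.002]
wrist_force: [-0.5, -0.3, -0.4]
opening: 0.599
```

```bash
python3 - <<'E'
from h import *
o=ctrl.get_obs(); print(o["time_s"],o["wrist_force"],o["eef_pos"])
s=ctrl.camera("scene"); e=ends(redmask(s["img"],280,350,160,240)); print(np.round(e,1).tolist())
# handle lift: ray of the free end, height where it meets the known plan position
oo,d=ray(s,*e[0]); P=np.array([.46,.048]); t=((P-oo[:2])@d[:2])/(d[:2]@d[:2]); print("free end z",(oo+t*d)[2],"parked ~.124")
cv2.imwrite("pics/s5.png",cv2.resize(s["img"][90:330,240:500,::-1],None,fx=2.4,fy=2.4,interpolation=cv2.INTER_CUBIC))
E
```

```text
20.625 [-0.49834179 -0.29276579 -0.38964142] [0.47637805 0.05370589 0.42515382]
[[311.6, 188.9], [343.6, 204.8], [327.4, 196.7]]
free end z 0.19005853007090256 parked ~.124
```

View pics/s5.png

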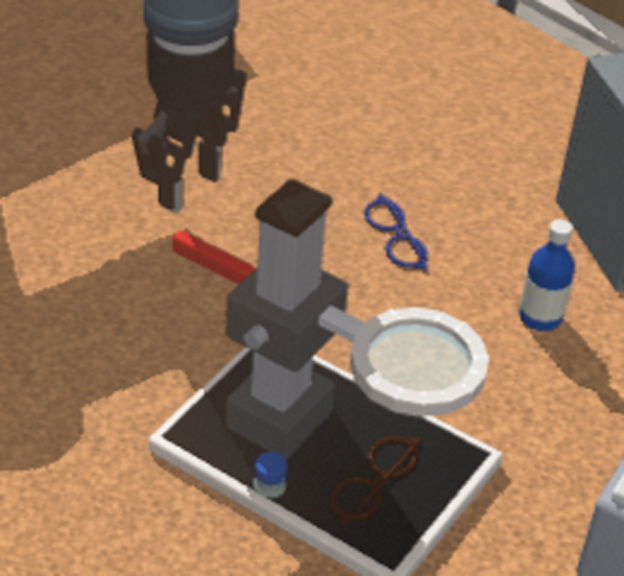

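The carriage stands raised by about 66 to 68 mm, block at (285,315) and handle at (215,257) in the crop. The gripper is clear, and the jar and both frames look undisturbed. Handing in.

```bash
python3 -c "
from bench import ctrl
print(ctrl.hand_in())"
```

```text
the job is handed in; nothing more can be done
None
```

The carriage now hangs on the rung about 66–68 mm above its park, the handle is let go, and the job is handed in at about 21 s of the 61 s allowed. No verdict was reported.

- **Raising:** The pawl first touched the rung at about 57 mm of lift, where the pull rose from 9 N to about 12.5 N and then faded. It clicked free at about 83 mm, with a drop from 9.6 N to about 8 N. I stopped at about 86 mm without reaching the rubber stop.
- **Lowering:** I came down in 0.5–1 mm steps. The pawl seated on the rung at about 69 mm, and the wrist force went from about −8 N to +1 N before I opened the gripper.
- **Last checks:**
    - After release the wrist force was about 0 N and the gripper was 80 mm above the handle.
    - The camera put the handle about 66 mm above its parked height, in fair agreement with the arm's reading of 68 mm.
    - The screw jar, both frames and the spray looked undisturbed. I did not look at the driver, hammer or dish again, but the arm's path stayed well above them.
- **What went wrong:** My first three move calls were refused because rows need all five fields. Nothing moved, so it cost only a picture and two turns.
- **What disagreed:** The click came about 25 mm after the touch, where about 20 mm was stated. The grip also held a side force of 4–6 N on the handle until release.

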